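# Lower the ratcheted phantom arm

### The arm

A 7-joint arm with a two-finger parallel gripper is mounted at the origin on the work surface. World frame = base frame: x ahead of the robot, y to its left, z up, the work surface at z = 0. Lengths are in mm, angles in rad, forces in N, time in s.
With the tool pointing down it reaches from about 400 to 875 mm from the base axis. Payload 4.4 kg.
Tool frame: the origin (TCP) lies at the very end of the fingers, on their centre line; the grasp point (between the pads) lies 19 mm behind it; z points along the fingers, y is the direction in which the jaws open and shut (so a half turn about z gives the same grasp; the last joint's range is limited). The gripper opens to 85 mm and grips with 20 to 120 N. Pads are 22 mm wide; open, the fingers measure 114 mm over their backs; the gripper's body (76 mm by 85 mm) begins 54 mm behind the grasp point. The pads swing forward as they close: fully open they stand 13 mm farther back than shut.
Start: joints at [-0.066, 0.628, 0.038, 1.517, -0.027, 0.996, -0.02], TCP at [650.014, 0.027, 231.313] pointing down, gripper open.
Joint ranges: [-3.06, 3.06], [-0.37, 2.12], [-1.25, 1.32], [0.18, 2.47], [-1.1, 4.24], [0.23, 1.98], [-2.94, 2.94]. Speed limits (rad/s): [2.57, 2.57, 3.14, 3.14, 3.14, 3.14, 3.14].

### API

Orientations are given as [roll, pitch, yaw] about the fixed x, y, z axes, in that order (R = Rz(yaw) Ry(pitch) Rx(roll)).
In Python, from cell import read_state, get_image, calibration, finish_job gives the robot as it stands. The module is installed in compiled form; this text tells all that it offers.
- The arm moves only by the tool apply_moves, never from a script. Its argument "increments" is a list of rows, each an object of numbers: "tx", "ty", "tz": the shift along the world's x, y, z in m; "rx", "ry", "rz": the turn, a rotation vector about the world's x, y, z in units of 5 degrees (1.0 is 5 degrees); "claw": the finger opening in m, from 0 to 0.0854. In form: [{"tx": .., "ty": .., "tz": .., "rx": .., "ry": .., "rz": .., "claw": ..}, ...]. A call has 1 to 12 rows; each row is the pose to reach, as a shift and turn from the pose commanded when the call began; what a row does not reach only later rows make up. A row lasts 1/10 s, in which the tool goes at most 50 mm and 8.59 degrees, less where a joint would pass 70% of its speed; a pose out of reach is approached as far as the arm can. A call with a gripper value outside its range is refused whole. The fingers move at their own pace and stop on an object; the grip force is fixed at half the most. Time passes only in rows, so rows that repeat a pose let the fingers close. It gives the time, the measured TCP pose, the force and the opening at its end, in the units of the state.
- read_state(): the state, without advancing time (a new reading comes with each control period).
- get_image(name): name is "scene" or "side" or "wrist"; returns the picture (420x560x3 uint8, red, green, blue); there is no depth.
- calibration(name): a dict with "camera_matrix" (3x3 intrinsics, pixels), "origin" and "attitude" of the camera in the world. Camera axes: x right, y up, looking along -z (the intrinsics and any distortion apply to the point x, -y, -z); pixel columns grow to the right and rows downward; lengths in mm; the calibration is good to about 2 mm. A picture is of the moment at which its call begins: read the wrist's pose just before it. calibration takes no time and is no camera call; for the wrist camera it gives the pose at the moment of the call.
- finish_job(): hands the job in, once; it reports no verdict.
The state is a dict: "clock": time; "qpos": joint angles; "qd": joint speeds; "tau": joint torques, N m; "eef_pos": TCP position; "tool_rot": TCP orientation; "force": force on the tool from outside, world axes, zero at the start; "torque": the same for the moment, N m; "width": finger opening in mm.
Only numpy, scipy, OpenCV 4.12 (cv2) and the standard library are available. Lean on these libraries where they do the work, as an engineer would, in place of code of your own. Each camera call takes 0.05 s, during which the arm holds its last target. There are 200 camera calls.

### The job

The head phantom stands raised on its ratchet stand and has to come down for wiring. Press the pawl's thumb plate down until the pawl snaps over and stays clear of the teeth, then push the arm down by its cross handle until it lies level, fully home on the rubber stop, and leave the pawl thrown off. Only press and push: do not grip or lift the handle or the pawl, do not touch the phantom, and leave the other things on the bench where they are.

Things in the scene. Friction and masses are not known exactly. Their poses are not given: they have to be found in the camera images.
- stand: aluminium stand fixed to the bench. Origin: bench level, straight below the arm's pivot; z up; +y: level direction from the pivot towards the cross handle; x along the pivot pin. Base plate 130 (x) x 400 (y) x 12 mm, y -155 to 245. Two cheek plates, y -100 to 45, 142 mm high, with ears to 199 mm at y = -80. Rubber-topped stop post, 114 mm high, at y = 190
- pivot_pin (a point): centre of the arm's pivot pin, 120 mm above the bench, in the middle between the cheek plates. The steel ratchet disc (radius 80 mm over its teeth) turns about it with the arm. The hook-shaped steel pawl lies above the disc, on a pin 80 mm behind (-y) and 69 mm above this point, nose in the teeth, thumb plate sticking out behind
- support_arm (a joint): hinge of the arm (dark slotted bar 30 x 12 mm), rad: 0 = raised 0.698 above level, grows as it is pushed down, 0.70 = level on the stop (end of travel). Starts at 0 to 0.06. Pivot friction holds it wherever it is left; pushing down takes 3 to 6 N at the cross handle. With the pawl in, it moves to about 0.1 and is then blocked; with the pawl off three teeth pass the nose
- pawl (a joint): hinge of the pawl, rad: 0 = nose in the teeth, 0.50 = thrown off, at its stop; grows as the thumb plate is pressed down. Over-centre spring: about 4 N on the plate starts it, fading to nothing at half travel (0.25, plate 16 mm lower); beyond that it snaps over and stays off by itself (plate then about 33 mm lower than at the start)
- thumb_plate (a point): centre of the upper face of the pawl's ribbed steel thumb plate, 34 (stand x) x 30 mm (stand y), 5 mm thick, to be pressed from above; at the start at x = 0, y = -145, z = 205 mm in the stand's frame, level
- cross_handle: black rubber round cross handle (a T) at the arm's end, diameter 22 mm, 110 mm long along its x (the stand's x). Origin at its centre, 250 mm from the pivot on the arm's centre line; y points outward along the arm, z square to the arm, upward. It moves on an arc of 250 mm about the pivot, from about 280 mm down to 120 mm above the bench
- head_phantom: white egg-shaped head phantom, 77 mm wide and 90 mm high, fixed on a short post on the arm's upper side. Origin on the arm's centre line under the post, 132 mm from the pivot; z square to the arm, upward; the egg reaches from 27 to 117 mm along z. Not to be touched
- gel_jar: loose jar with white cap, diameter 54, height 55 mm; origin under its centre; bystander beside the stand
- screwdriver: loose screwdriver lying along its x, 180 mm long; origin under its middle; bystander beside the stand
- tape_roll: loose grey roll of tape lying flat, diameter 90, height 19 mm; origin under its centre; bystander beside the stand
- beaker: loose clear beaker, diameter 72, height 95 mm; origin under its centre; bystander
- sanitiser: loose pump bottle, diameter 64, height 180 mm; origin under its centre; bystander
- parts_tray: loose grey three-compartment tray 100 x 130 x 30 mm; origin under its centre; bystander
- caliper: loose caliper lying flat, 150 mm long, black slide; origin under the middle of its beam; bystander

How it is judged (in metres and radians):
On the way, in this order (a step that is already met when the one before it is completed fails the run):
1. the pawl is pressed over and stands clear of the teeth while the arm is still raised (value of joint pawl above 0.4 rad and value of joint support_arm below 0.2 rad), for 0.2 s.
2. with the pawl off, the arm is pushed down past its teeth onto the stop (value of joint support_arm above 0.66 rad and value of joint pawl above 0.4 rad), for 0.2 s.
At the end, for the whole second after the job is handed in: The arm is at rest on its stop, within 0.04 rad (10 mm at the handle) of the end of its travel (joint support_arm above 0.66 of 0.70), and the pawl is still thrown off (joint pawl above 0.40) (all of step 2 and not (velocity of joint support_arm above 0.03 rad/s) and not (velocity of joint support_arm below -0.03 rad/s)); the robot touches nothing.
It fails at once if the arm is lifted (more than 0.06 rad above its highest start) (value of joint support_arm below -0.06 rad).
It fails at once if the cross handle is gripped between the fingers (contact force between the fingers and cross_handle above 8 N and x of the grasp point in the frame of cross_handle between -0.065 and 0.065 m and y of the grasp point in the frame of cross_handle between -0.018 and 0.018 m and z of the grasp point in the frame of cross_handle between -0.018 and 0.018 m).
It fails at once if the pawl's thumb plate is gripped between the fingers (contact force between the fingers and pawl above 8 N and distance between the grasp point and thumb_plate below 0.012 m).
It fails at once if the head phantom is touched with more than 1 N (contact force between any of the fingers, the arm and head_phantom above 1 N).
It fails at once if a bystander is lifted, carried or knocked more than 25 mm from its place, or tipped over (distance of any of gel_jar, screwdriver, tape_roll, beaker, sanitiser, parts_tray, caliper from where it was at the start of the episode above 0.025 m or angle between any of gel_jar, screwdriver, tape_roll, beaker, sanitiser, parts_tray, caliper's own z axis and vertical above 0.5 rad).
It also fails if it takes over 61 s, if anything falls off the work surface, if the arm or the gripper's body presses on something with over 40 N, if the wrist force passes 120 N, or if a joint passes its speed limit or range.

## Working session

There is one attempt and no reset: what is moved stays moved. The work goes in short steps, Python scripts to look and compute and a tool call to move; the robot and the scene stay as the last step left them, time stands still between calls to the robot, and variables do not carry over. Pictures are saved under pics/ and viewed, about 8 in all and at most 12, crops included, and the job is handed in when it is done.

Besides the shell and the picture viewer there is one more tool, called after "Call:" as name([rows], argument=value, ...), one row to a line, values as JSON. apply_moves: Moves the arm, as the interface text tells. Its arguments: {"type":"object","properties":{"increments":{"type":"array"}},"required":["increments"]}

```bash
mkdir -p pics; python3 - <<'E'
from cell import *
import cv2,json
for n in ("scene","side"):
    im=get_image(n); cv2.imwrite(f"pics/{n}0.png",im[:,:,::-1])
    print(n,calibration(n))
print(read_state())
E
```

```text
scene {'camera_matrix': array([[392.7360685 ,   0.        , 284.96851209],
       [  0.        , 392.7360685 , 210.68578874],
       [  0.        ,   0.        ,   1.        ]]), 'origin': array([1200.88491862,  124.98270126, 1077.6237308 ]), 'attitude': array([ 0.61416   , -0.00617235,  1.75903542])}
side {'camera_matrix': array([[525.23741527,   0.        , 281.05645371],
       [  0.        , 525.23741527, 210.48708275],
       [  0.        ,   0.        ,   1.        ]]), 'origin': array([ 573.89725702, 1029.8614794 , 1416.59637034]), 'attitude': array([ 0.67807104, -0.00564467, -3.13230145])}
{'clock': 0.1, 'qpos': array([-0.06580532,  0.62926232,  0.03847201,  1.51823214, -0.02698689,
        0.99630072, -0.01998294]), 'qd': array([-0.00111895, -0.00289319, -0.00076501, -0.00255537,  0.00049628,
        0.00061713, -0.00309709]), 'tau': array([ 3.65140630e-03, -5.64529252e+01,  1.23032581e+00, -1.93971133e+01,
        1.11524854e-02,  5.46943455e-03, -1.37002465e-05]), 'eef_pos': array([6.49458857e+02, 1.50716204e-02, 2.30487389e+02]), 'tool_rot': array([-3.13990938e+00,  4.35909033e-05,  1.57080464e+00]), 'force': array([-0.48309637, -0.68491066,  0.2408758 ]), 'torque': array([-0.02708302,  0.01295452, -0.02259922]), 'width': 85.35581965569222}
```

View pics/scene0.png

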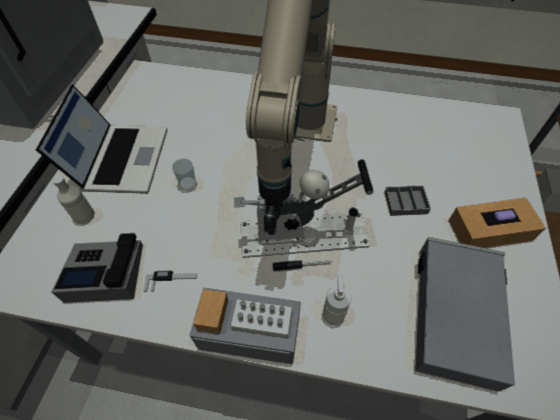

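View pics/side0.png

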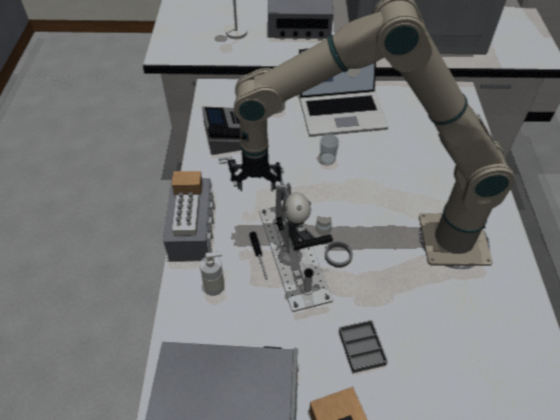

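The scene view shows the thumb plate near (241,202) and the cross handle from (362,163) to (371,192). In the side view the handle runs from (293,244) to (332,238). I'll zoom in on both.

```bash
cat > h.py <<'E'
import numpy as np,cv2
from scipy.spatial.transform import Rotation as R
from cell import *
def cam(n):
    c=calibration(n); return c['camera_matrix'],c['origin'],R.from_euler('xyz',c['attitude']).as_matrix()
def ray(n,uv,c=None):
    K,o,A=c or cam(n); p=np.linalg.inv(K)@[uv[0],uv[1],1]; d=A@[p[0],-p[1],-p[2]]; return o,d/np.linalg.norm(d)
def onz(n,uv,z,c=None):
    o,d=ray(n,uv,c); return o+d*(z-o[2])/d[2]
def proj(n,P,c=None):
    K,o,A=c or cam(n); q=A.T@(np.asarray(P,float)-o); q=K@[q[0],-q[1],-q[2]]; return q[:2]/q[2]
def tri(a,ua,b,ub,ca=None,cb=None):
    o1,d1=ray(a,ua,ca);o2,d2=ray(b,ub,cb)
    s=np.linalg.lstsq(np.c_[d1,-d2],o2-o1,rcond=None)[0]; p,q=o1+d1*s[0],o2+d2*s[1]
    return (p+q)/2,np.linalg.norm(p-q)
E
python3 - <<'E'
from h import *
a=cv2.imread('pics/scene0.png')[140:270,220:390]; b=cv2.imread('pics/side0.png')[165:315,225:365]
a=cv2.resize(a,None,fx=4.4,fy=4.4,interpolation=2);cv2.imwrite('pics/a.png',np.clip(a*1.6,0,255))
b=cv2.resize(b,None,fx=4,fy=4,interpolation=2);cv2.imwrite('pics/b.png',np.clip(b*1.6,0,255))
print(a.shape,b.shape, proj('scene',(650,0,231)),proj('side',(650,0,231)))
E
```

```text
(572, 748, 3) (600, 560, 3) [275.34887315 220.89116162] [256.55177637 190.71249044][ WARN:0@0.219] global loadsave.cpp:1063 imwrite_ Unsupported depth image for selected encoder is fallbacked to CV_8U.
```

View pics/a.png

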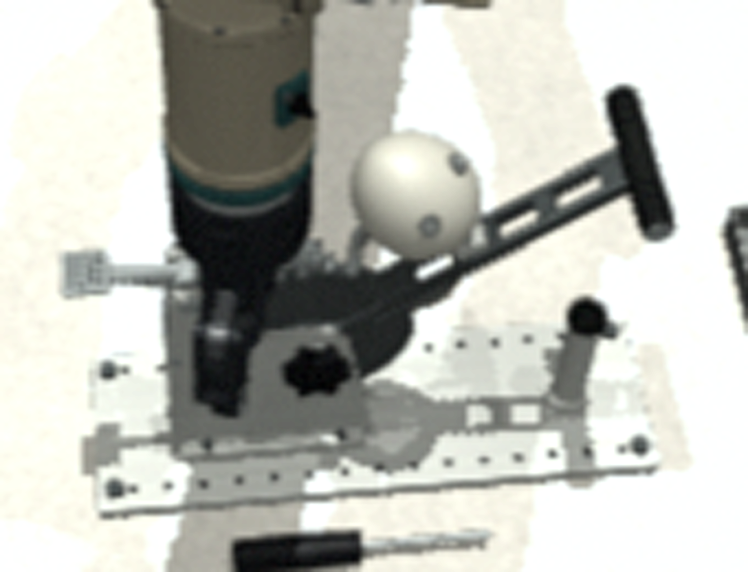

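View pics/b.png

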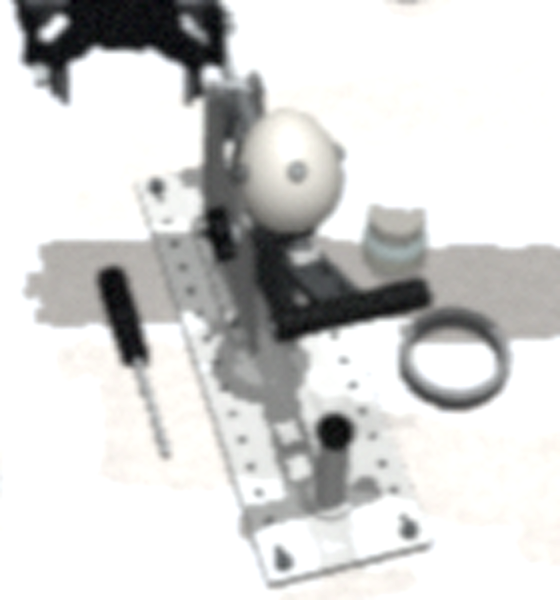

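The crops show these points, in crop pixels:

| Point | Scene crop | Side crop |
|---|---|---|
| Thumb plate | (86,272) | hidden |
| Handle ends | (622,95), (657,230) | (425,292), (282,328) |
| Post top | (586,316) | (334,432) |
| Base plate corners | (97,510), (657,465) | (270,580), (430,543), (138,183) |

```bash
python3 - <<'E'
from h import *
np.set_printoptions(precision=1,suppress=True)
S=lambda u,v:(u/4.4+220,v/4.4+140); D=lambda u,v:(u/4+225,v/4+165)
for n,u in (("LL",(97,510)),("LR",(657,465))): print(n,onz('scene',S(*u),12 if n!='x' else 0))
for n,u in (("R-",(270,580)),("R+",(430,543)),("L",(138,183))): print(n,onz('side',D(*u),12))
print('post',tri('scene',S(586,316),'side',D(334,432)))
h1=tri('scene',S(622,95),'side',D(425,292));h2=tri('scene',S(657,230),'side',D(282,328));print(h1,h2,h1[0]-h2[0])
print('thumb',onz('scene',S(86,272),205))
print('jar',onz('side',D(397,212),55),'tape',onz('side',D(455,358),19))
E
```

```text
LL [ 653.5 -106.7   12. ]
LR [542.6 274.9  12. ]
R- [538.8 278.7  12. ]
R+ [418.  246.1  12. ]
L [650.4 -99.4  12. ]
post (array([492.9, 206.8, 106.3]), np.float64(2.786302914414816))
(array([439.6, 199.8, 271.7]), np.float64(1.8208675033572401)) (array([536.9, 228.2, 266.2]), np.float64(1.4644248632975843)) [-97.2 -28.4   5.6]
thumb [ 590.  -113.5  205. ]
jar [433.9 -37.1  55. ] tape [390.   82.5  19. ]
```

The measurements agree: handle radius 248 mm, post within 1 mm, thumb plate within 2 mm. That puts the stand origin at about (547, 25.5), its y axis along (-0.282, 0.959), and the arm at about 0.05 rad. I'll close the fingers and go above the plate.

Call:
apply_moves([
  {"tz": 0.03, "rz": 1.1, "claw": 0},
  {"tx": -0.02, "ty": -0.04, "tz": 0.03, "rz": 2.2, "claw": 0},
  {"tx": -0.04, "ty": -0.08, "tz": 0.03, "rz": 3.3, "claw": 0},
  {"tx": -0.061, "ty": -0.117, "tz": 0.03, "rz": 3.3, "claw": 0},
  {"tx": -0.061, "ty": -0.117, "tz": 0.01, "rz": 3.3, "claw": 0},
  {"tx": -0.061, "ty": -0.117, "tz": 0.0, "rz": 3.3, "claw": 0},
  {"tx": -0.061, "ty": -0.117, "tz": 0.0, "rz": 3.3, "claw": 0},
  {"tx": -0.061, "ty": -0.117, "tz": 0.0, "rz": 3.3, "claw": 0},
])

```text
$.increments[0]: bad value
```

```bash
python3 - <<'E'
from h import *
s=read_state();print(s['clock'],s['eef_pos'],s['tool_rot'],s['width'],s['force'])
a=get_image('scene')[:,:,::-1][130:270,210:390]; b=get_image('side')[:,:,::-1][140:250,225:365]
a=cv2.resize(a,(504,392),interpolation=2);b=cv2.resize(b,(499,392),interpolation=2)
w=cv2.resize(get_image('wrist')[:,:,::-1],(0,0),fx=.9,fy=.9)
top=cv2.resize(np.hstack([a,b]),(800,313)); w=cv2.resize(w,(382,287))
c=np.zeros((600,800,3),np.uint8);c[:313]=top;c[313:,:382]=w
cv2.imwrite('pics/c.png',np.clip(c*1.5,0,255).astype(np.uint8))
E
```

```text
0.1 [6.49458857e+02 1.50716204e-02 2.30487389e+02] [-3.13990938e+00  4.35909033e-05  1.57080464e+00] 85.35581965569222 [-0.48309637 -0.68491066  0.2408758 ]
```

View pics/c.png

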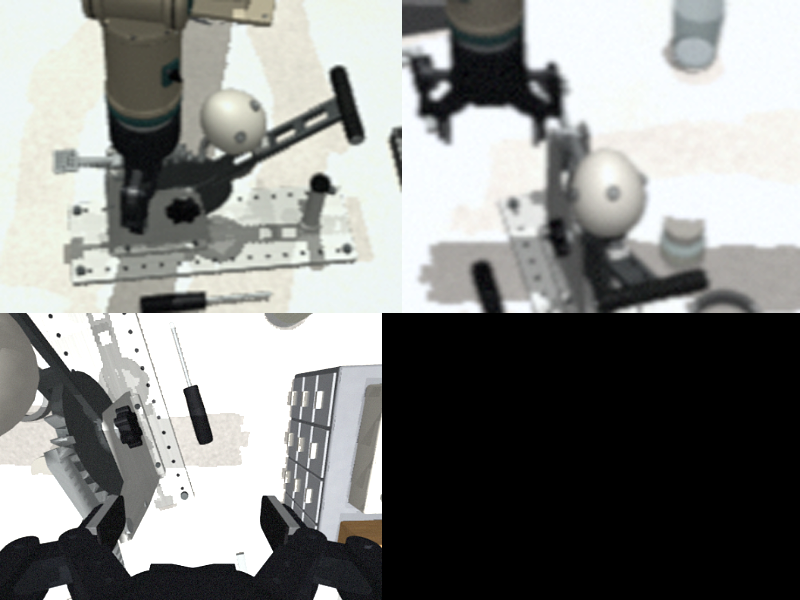

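The call was refused and the pictures show the robot still at its start. Row 0 left out some keys, so I'll give every key as a float.

Call:
apply_moves([
  {"tx": 0.0, "ty": 0.0, "tz": 0.03, "rx": 0.0, "ry": 0.0, "rz": 1.1, "claw": 0.0},
  {"tx": -0.02, "ty": -0.04, "tz": 0.03, "rx": 0.0, "ry": 0.0, "rz": 2.2, "claw": 0.0},
  {"tx": -0.04, "ty": -0.08, "tz": 0.03, "rx": 0.0, "ry": 0.0, "rz": 3.3, "claw": 0.0},
  {"tx": -0.061, "ty": -0.117, "tz": 0.03, "rx": 0.0, "ry": 0.0, "rz": 3.3, "claw": 0.0},
  {"tx": -0.061, "ty": -0.117, "tz": 0.01, "rx": 0.0, "ry": 0.0, "rz": 3.3, "claw": 0.0},
  {"tx": -0.061, "ty": -0.117, "tz": 0.0, "rx": 0.0, "ry": 0.0, "rz": 3.3, "claw": 0.0},
  {"tx": -0.061, "ty": -0.117, "tz": 0.0, "rx": 0.0, "ry": 0.0, "rz": 3.3, "claw": 0.0},
  {"tx": -0.061, "ty": -0.117, "tz": 0.0, "rx": 0.0, "ry": 0.0, "rz": 3.3, "claw": 0.0},
])

```text
clock: 1.05
eef_pos: [589.6, -115.4, 231.2]
tool_rot: [3.141, -0.001, 1.861]
force: [0.2, -0.5, 0.5]
width: -0.0
```

```bash
python3 - <<'E'
from h import *
s=read_state();print(s['clock'],s['eef_pos'],s['tool_rot'],s['width'],s['force'])
a=get_image('scene')[:,:,::-1][130:270,210:390]; b=get_image('side')[:,:,::-1][140:250,225:365]
a=cv2.resize(a,(504,392),interpolation=2);b=cv2.resize(b,(499,392),interpolation=2)
w=get_image('wrist')[:,:,::-1]
top=cv2.resize(np.hstack([a,b]),(800,313)); w=cv2.resize(w,(382,287))
c=np.zeros((600,800,3),np.uint8);c[:313]=top;c[313:,:382]=w
cv2.imwrite('pics/d.png',np.clip(c*1.5,0,255).astype(np.uint8))
E
```

```text
1.05 [ 589.63533503 -115.37281462  231.23463236] [ 3.14139146e+00 -8.61258736e-04  1.86114360e+00] -0.010364936851996921 [ 0.1659615  -0.54911689  0.54565976]
```

View pics/d.png

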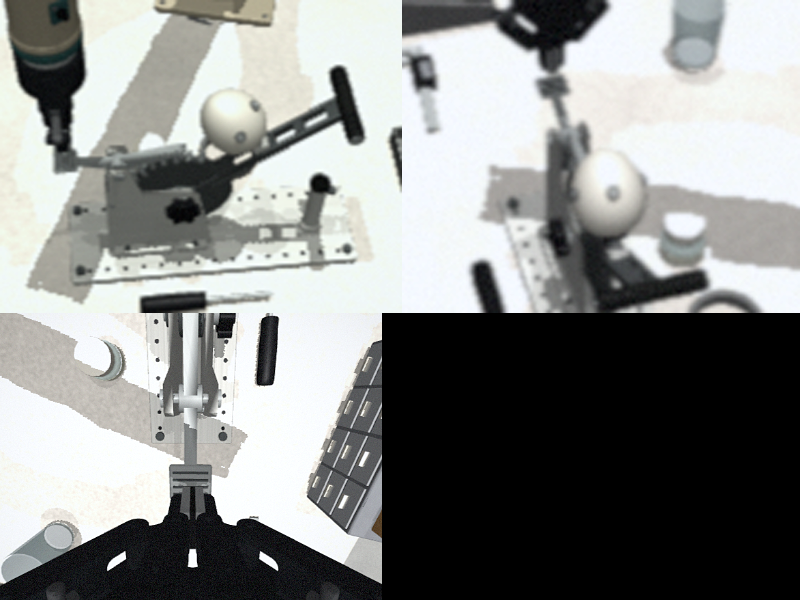

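The fingers are shut and centred over the thumb plate laterally, with the tip at stand y of about -147. Pressing straight down.

Call:
apply_moves([
  {"tx": 0.0, "ty": 0.0, "tz": -0.015, "rx": 0.0, "ry": 0.0, "rz": 0.0, "claw": 0.0},
  {"tx": 0.0, "ty": 0.0, "tz": -0.022, "rx": 0.0, "ry": 0.0, "rz": 0.0, "claw": 0.0},
  {"tx": 0.0, "ty": 0.0, "tz": -0.028, "rx": 0.0, "ry": 0.0, "rz": 0.0, "claw": 0.0},
  {"tx": 0.0, "ty": 0.0, "tz": -0.034, "rx": 0.0, "ry": 0.0, "rz": 0.0, "claw": 0.0},
  {"tx": 0.0, "ty": 0.0, "tz": -0.04, "rx": 0.0, "ry": 0.0, "rz": 0.0, "claw": 0.0},
  {"tx": 0.0, "ty": 0.0, "tz": -0.046, "rx": 0.0, "ry": 0.0, "rz": 0.0, "claw": 0.0},
  {"tx": 0.0, "ty": 0.0, "tz": -0.052, "rx": 0.0, "ry": 0.0, "rz": 0.0, "claw": 0.0},
  {"tx": 0.0, "ty": 0.0, "tz": -0.056, "rx": 0.0, "ry": 0.0, "rz": 0.0, "claw": 0.0},
  {"tx": 0.0, "ty": 0.0, "tz": -0.056, "rx": 0.0, "ry": 0.0, "rz": 0.0, "claw": 0.0},
  {"tx": 0.0, "ty": 0.0, "tz": -0.056, "rx": 0.0, "ry": 0.0, "rz": 0.0, "claw": 0.0},
])

```text
clock: 2.2
eef_pos: [589.1, -116.7, 175.3]
tool_rot: [3.141, -0.0, 1.859]
force: [-1.2, 0.8, 1.2]
width: 0.0
```

Call:
apply_moves([
  {"tx": 0.0, "ty": 0.0, "tz": 0.05, "rx": 0.0, "ry": 0.0, "rz": 0.0, "claw": 0.0},
  {"tx": 0.0, "ty": 0.0, "tz": 0.1, "rx": 0.0, "ry": 0.0, "rz": 0.0, "claw": 0.0},
  {"tx": 0.0, "ty": 0.0, "tz": 0.15, "rx": 0.0, "ry": 0.0, "rz": 0.0, "claw": 0.0},
  {"tx": 0.0, "ty": 0.0, "tz": 0.18, "rx": 0.0, "ry": 0.0, "rz": 0.0, "claw": 0.0},
  {"tx": 0.0, "ty": 0.0, "tz": 0.18, "rx": 0.0, "ry": 0.0, "rz": 0.0, "claw": 0.0},
])

```text
clock: 2.7
eef_pos: [591.6, -117.2, 360.4]
tool_rot: [3.132, 0.004, 1.859]
force: [0.4, -0.1, -0.0]
width: -0.4
```

```bash
cat > shot.py <<'E'
from h import *
import sys
s=read_state();print(s['clock'],s['eef_pos'],s['tool_rot'],s['width'],s['force'])
a=get_image('scene')[:,:,::-1][130:270,210:390]; b=get_image('side')[:,:,::-1][140:280,225:365]
a=cv2.resize(a,(450,350),interpolation=2);b=cv2.resize(b,(350,350),interpolation=2)
w=cv2.resize(get_image('wrist')[:,:,::-1],(333,250))
c=np.zeros((600,800,3),np.uint8);c[:350]=np.hstack([a,b]);c[350:,:333]=w
cv2.imwrite(sys.argv[1],np.clip(c*1.5,0,255).astype(np.uint8))
E
python3 shot.py pics/e.png
```

```text
2.7 [ 591.56724199 -117.18230752  360.41494193] [3.13242317 0.00406539 1.85877851] -0.38655120339650134 [ 0.42893822 -0.06380256 -0.02000495]
```

View pics/e.png

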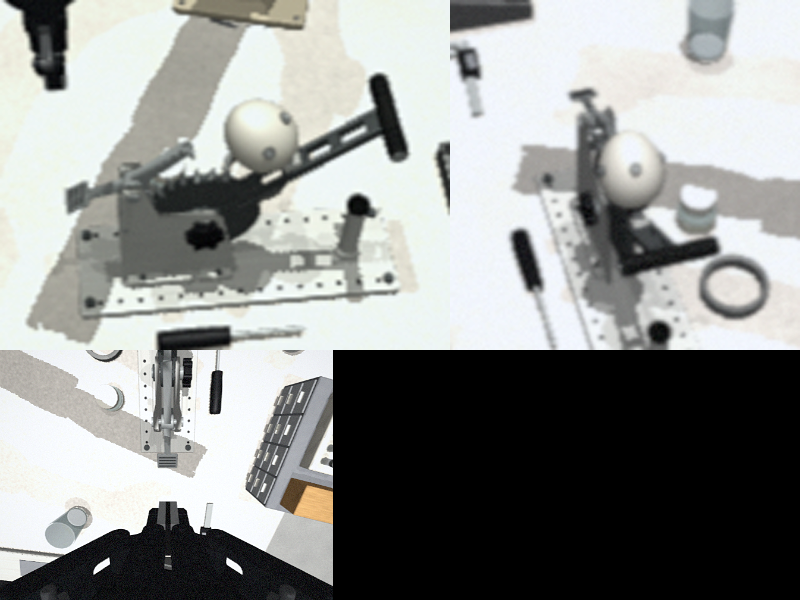

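The pawl is over: its nose is up at (185,150), clear of the teeth, and the plate is lower and tilted. The arm is still raised and the jar, tape and screwdriver look unmoved. Now over the phantom, with clearance, to above the handle.

Call:
apply_moves([
  {"tx": 0.0, "ty": 0.0, "tz": 0.03, "rx": 0.0, "ry": 0.0, "rz": 0.0, "claw": 0.0},
  {"tx": -0.013, "ty": 0.041, "tz": 0.03, "rx": 0.0, "ry": 0.0, "rz": 0.0, "claw": 0.0},
  {"tx": -0.025, "ty": 0.083, "tz": 0.03, "rx": 0.0, "ry": 0.0, "rz": 0.0, "claw": 0.0},
  {"tx": -0.038, "ty": 0.124, "tz": 0.03, "rx": 0.0, "ry": 0.0, "rz": 0.0, "claw": 0.0},
  {"tx": -0.05, "ty": 0.165, "tz": 0.03, "rx": 0.0, "ry": 0.0, "rz": 0.0, "claw": 0.0},
  {"tx": -0.063, "ty": 0.207, "tz": 0.03, "rx": 0.0, "ry": 0.0, "rz": 0.0, "claw": 0.0},
  {"tx": -0.076, "ty": 0.248, "tz": 0.03, "rx": 0.0, "ry": 0.0, "rz": 0.0, "claw": 0.0},
  {"tx": -0.088, "ty": 0.29, "tz": 0.03, "rx": 0.0, "ry": 0.0, "rz": 0.0, "claw": 0.0},
  {"tx": -0.102, "ty": 0.334, "tz": 0.03, "rx": 0.0, "ry": 0.0, "rz": 0.0, "claw": 0.0},
  {"tx": -0.102, "ty": 0.334, "tz": -0.01, "rx": 0.0, "ry": 0.0, "rz": 0.0, "claw": 0.0},
  {"tx": -0.102, "ty": 0.334, "tz": -0.035, "rx": 0.0, "ry": 0.0, "rz": 0.0, "claw": 0.0},
  {"tx": -0.102, "ty": 0.334, "tz": -0.035, "rx": 0.0, "ry": 0.0, "rz": 0.0, "claw": 0.0},
])

```text
clock: 4.05
eef_pos: [483.8, 215.8, 315.3]
tool_rot: [-3.131, 0.002, 1.86]
force: [0.4, -0.3, 0.1]
width: 0.1
```

```bash
python3 shot.py pics/f.png
```

```text
4.05 [483.75410718 215.78174859 315.31591772] [-3.13060445e+00  1.77372658e-03  1.85992201e+00] 0.07596098915490859 [ 0.40766709 -0.25193986  0.07964874]
```

View pics/f.png

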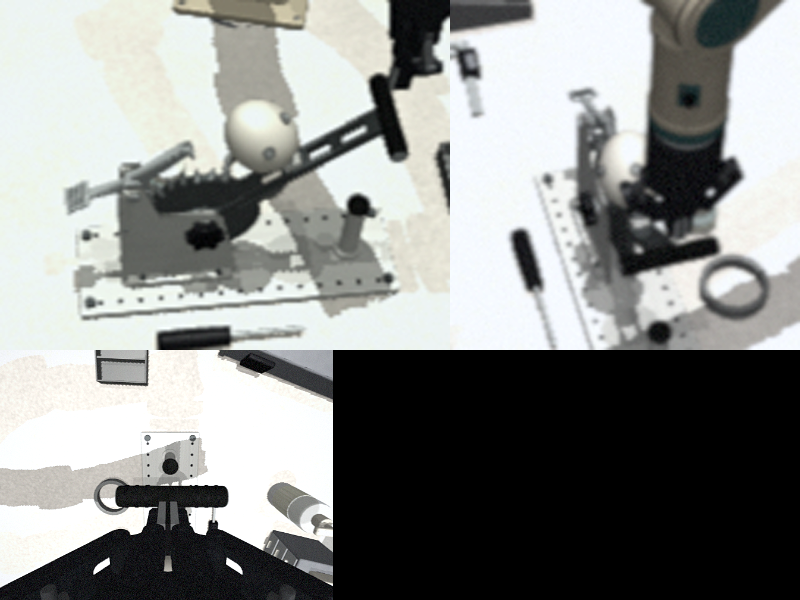

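In the wrist view the handle lies just ahead of the fingertips, centred at (172,496). I'll check its position by ray before pushing.

```bash
python3 - <<'E'
from h import *
O=np.array([547,25.5,0]);X=np.array([.959,.282,0]);Y=np.array([-.282,.959,0])
for z in (262,269,276):
  p=onz('wrist',(172*560/333,146*420/250),z); print(p,(p-O)@X,(p-O)@Y)
# handle triangulated: wrist centre vs scene ray
S=lambda u,v:(u/2.5+210,v/2.5+130)
print(tri('wrist',(172*560/333,146*420/250),'scene',S(390,117)))
o=read_state()['eef_pos']; print(o,proj('wrist',o))
E
```

```text
[494.48747343 209.44348542 262.        ] 1.512549904937036 191.21033501238136
[493.53809593 212.07446216 269.        ] 1.3440323272065482 194.0011661567382
[492.58871844 214.7054389  276.        ] 1.1755147494760607 196.79199730109508
(array([493.06776866, 214.83321586, 274.48558872]), np.float64(1.4381467014017817))
[487.45462352 216.97063312 320.57476562] [282.1637382  273.45257683]
```

By rays the handle is at r = 249 mm and z of about 272, so the joint is near 0.04. Now pushing along the arc.

Call:
apply_moves([
  {"tx": 0.0, "ty": 0.0, "tz": -0.025, "rx": 0.0, "ry": 0.0, "rz": 0.0, "claw": 0.0},
  {"tx": 0.0, "ty": 0.002, "tz": -0.038, "rx": 0.0, "ry": 0.0, "rz": 0.0, "claw": 0.0},
  {"tx": -0.0025, "ty": 0.0085, "tz": -0.048, "rx": 0.0, "ry": 0.0, "rz": 0.0, "claw": 0.0},
  {"tx": -0.0045, "ty": 0.015, "tz": -0.058, "rx": 0.0, "ry": 0.0, "rz": 0.0, "claw": 0.0},
  {"tx": -0.006, "ty": 0.021, "tz": -0.069, "rx": 0.0, "ry": 0.0, "rz": 0.0, "claw": 0.0},
  {"tx": -0.008, "ty": 0.0265, "tz": -0.08, "rx": 0.0, "ry": 0.0, "rz": 0.0, "claw": 0.0},
  {"tx": -0.0095, "ty": 0.0315, "tz": -0.092, "rx": 0.0, "ry": 0.0, "rz": 0.0, "claw": 0.0},
  {"tx": -0.0105, "ty": 0.036, "tz": -0.103, "rx": 0.0, "ry": 0.0, "rz": 0.0, "claw": 0.0},
  {"tx": -0.0115, "ty": 0.0395, "tz": -0.115, "rx": 0.0, "ry": 0.0, "rz": 0.0, "claw": 0.0},
])

```text
clock: 5.1
eef_pos: [475.8, 260.0, 206.8]
tool_rot: [3.138, -0.004, 1.86]
force: [-2.5, 4.8, 6.0]
width: 0.3
```

```bash
python3 shot.py pics/g.png
```

```text
5.1 [475.82691317 259.99822793 206.77037048] [ 3.13786817 -0.00440022  1.85966596] 0.2514436509291025 [-2.47996892  4.79458051  6.02406004]
```

View pics/g.png

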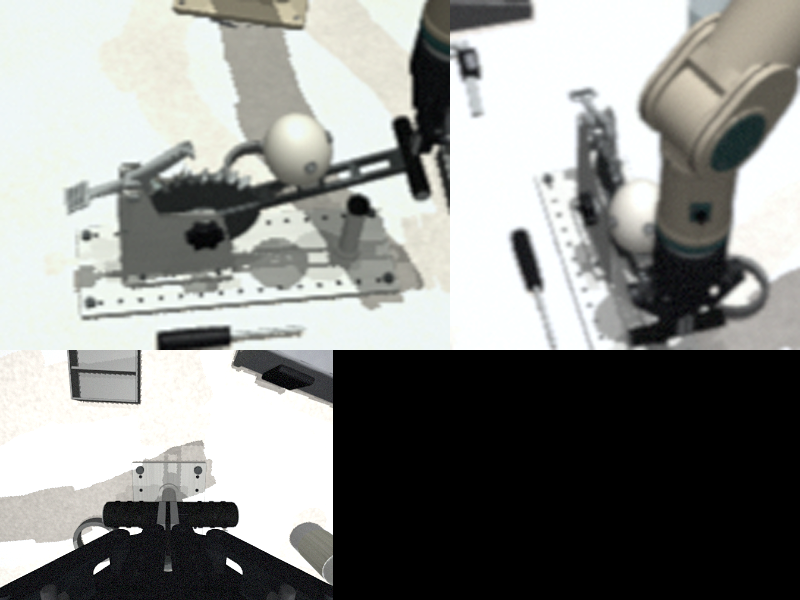

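The arm is coming down: the handle is at (412,155) and the pawl is still up at (185,150). I'll check where the tip sits on the handle.

```bash
python3 - <<'E'
from h import *
O=np.array([547,25.5,0]);X=np.array([.959,.282,0]);Y=np.array([-.282,.959,0])
S=lambda u,v:(u/2.5+210,v/2.5+130)
t=tri('scene',S(412,157),'wrist',(170*560/333,(514-350)*420/250));p=t[0]
print(p,t[1],(p-O)@X,(p-O)@Y)
e=read_state()['eef_pos'];u=proj('scene',e);print((u-[210,130])*2.5,(e-O)@X,(e-O)@Y,proj('wrist',e))
for th in (.2,.25,.3,.35): 
  h=O+Y*250*np.cos(th)+[0,0,120+250*np.sin(th)]; print(th,h,(proj('scene',h)-[210,130])*2.5)
E
```

```text
[479.39398201 252.71485475 196.56084398] 0.6218734832385802 -0.7595822094409712 236.96394278254027
[417.619032   150.02701491] -2.8994520883610084 242.37310678862093 [282.10728798 273.45763539]
0.2 [477.90530626 260.47096204 169.6673327 ] [414.13130586 171.06272304]
0.25 [478.69167427 257.79675311 181.85098981] [413.81763678 164.86072351]
0.3 [479.64877752 254.54192327 193.88005167] [412.95038274 158.66854766]
0.35 [480.77422374 250.71460791 205.72445186] [411.51694508 152.50385527]
```

The handle is at about θ 0.31, stand y 238, with the tip 4 to 5 mm outside its centre. I'll continue with a small inward correction.

Call:
apply_moves([
  {"tx": -0.0005, "ty": 0.001, "tz": -0.012, "rx": 0.0, "ry": 0.0, "rz": 0.0, "claw": 0.0},
  {"tx": -0.001, "ty": 0.004, "tz": -0.0245, "rx": 0.0, "ry": 0.0, "rz": 0.0, "claw": 0.0},
  {"tx": -0.002, "ty": 0.006, "tz": -0.037, "rx": 0.0, "ry": 0.0, "rz": 0.0, "claw": 0.0},
  {"tx": -0.002, "ty": 0.0075, "tz": -0.049, "rx": 0.0, "ry": 0.0, "rz": 0.0, "claw": 0.0},
  {"tx": -0.0025, "ty": 0.0085, "tz": -0.06, "rx": 0.0, "ry": 0.0, "rz": 0.0, "claw": 0.0},
  {"tx": -0.0025, "ty": 0.009, "tz": -0.068, "rx": 0.0, "ry": 0.0, "rz": 0.0, "claw": 0.0},
  {"tx": -0.0025, "ty": 0.009, "tz": -0.073, "rx": 0.0, "ry": 0.0, "rz": 0.0, "claw": 0.0},
  {"tx": -0.0025, "ty": 0.009, "tz": -0.076, "rx": 0.0, "ry": 0.0, "rz": 0.0, "claw": 0.0},
  {"tx": -0.0025, "ty": 0.009, "tz": -0.076, "rx": 0.0, "ry": 0.0, "rz": 0.0, "claw": 0.0},
  {"tx": -0.0025, "ty": 0.009, "tz": -0.076, "rx": 0.0, "ry": 0.0, "rz": 0.0, "claw": 0.0},
])

```text
clock: 6.25
eef_pos: [473.1, 265.1, 130.2]
tool_rot: [3.141, 0.0, 1.858]
force: [-1.4, 1.0, 11.8]
width: -0.1
```

Call:
apply_moves([
  {"tx": 0.0, "ty": 0.0, "tz": -0.002, "rx": 0.0, "ry": 0.0, "rz": 0.0, "claw": 0.0},
  {"tx": 0.0, "ty": 0.0, "tz": -0.003, "rx": 0.0, "ry": 0.0, "rz": 0.0, "claw": 0.0},
  {"tx": 0.0, "ty": 0.0, "tz": -0.003, "rx": 0.0, "ry": 0.0, "rz": 0.0, "claw": 0.0},
  {"tx": 0.0, "ty": 0.0, "tz": -0.003, "rx": 0.0, "ry": 0.0, "rz": 0.0, "claw": 0.0},
])

```text
clock: 6.65
eef_pos: [473.2, 265.2, 129.8]
tool_rot: [3.14, 0.001, 1.858]
force: [-6.7, -1.3, 32.4]
width: 0.3
```

Call:
apply_moves([
  {"tx": 0.0, "ty": 0.0, "tz": 0.01, "rx": 0.0, "ry": 0.0, "rz": 0.0, "claw": 0.0},
  {"tx": 0.0, "ty": 0.0, "tz": 0.04, "rx": 0.0, "ry": 0.0, "rz": 0.0, "claw": 0.0},
  {"tx": -0.01, "ty": 0.02, "tz": 0.08, "rx": 0.0, "ry": 0.0, "rz": 0.0, "claw": 0.0},
  {"tx": -0.02, "ty": 0.05, "tz": 0.12, "rx": 0.0, "ry": 0.0, "rz": 0.0, "claw": 0.0},
  {"tx": -0.02, "ty": 0.07, "tz": 0.16, "rx": 0.0, "ry": 0.0, "rz": 0.0, "claw": 0.0},
  {"tx": -0.02, "ty": 0.07, "tz": 0.16, "rx": 0.0, "ry": 0.0, "rz": 0.0, "claw": 0.0},
  {"tx": -0.02, "ty": 0.07, "tz": 0.16, "rx": 0.0, "ry": 0.0, "rz": 0.0, "claw": 0.0},
])

```text
clock: 7.35
eef_pos: [452.9, 334.6, 286.2]
tool_rot: [-3.141, 0.001, 1.859]
force: [-0.3, -0.4, -0.9]
width: -0.2
```

```bash
python3 shot.py pics/h.png
```

```text
7.35 [452.85868671 334.58453296 286.22868808] [-3.14113415e+00  1.47562736e-03  1.85880194e+00] -0.20406892321892256 [-0.29288252 -0.40876551 -0.85194115]
```

View pics/h.png

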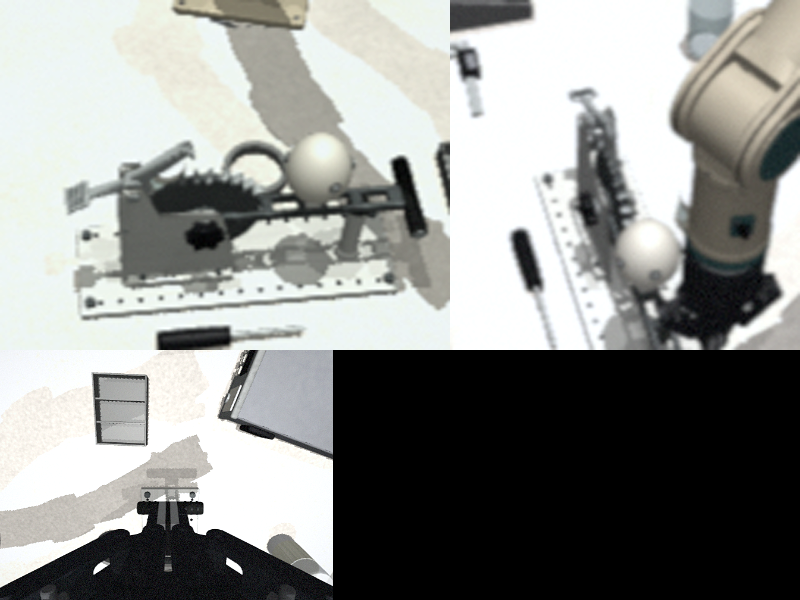

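The arm lies level on the post, with the handle at (409,197). The pawl nose is still up at (185,150), and the robot is clear. The last push reached 32 N with the tip moving only 0.4 mm, so the arm is home on its stop.

```bash
python3 -c "
from cell import *
print(finish_job())"
```

```text
the job is handed in; nothing more can be done
None
```

The pawl is thrown off and the arm lies level on its rubber stop. I handed the job in at about 7.5 s on the robot's clock; it gave no verdict.

**What I did:** With the fingers shut, I pressed the thumb plate down from above until the pawl went over. I then lifted clear, passed over the phantom and pushed the cross handle down along its arc. I finished by backing off upward and outward.

**Last checks:**
- **Arm on its stop:** The final push rose from 12 N to 32 N while the tip moved only 0.4 mm. The tip stood at z = 129.8 mm, where a level arm puts the top of the handle at 131 mm.
- **Pawl:** The last picture shows the nose still up, clear of the teeth, and the plate low and tilted.
- **Robot:** The tip is about 150 mm above the handle and the force reading is about 1 N or less, so it touches nothing.
- **Bystanders:** The screwdriver and tape roll look unmoved. I judged this by eye and did not measure it. The gel jar is hidden by the robot in the last pictures, and the beaker, sanitiser, tray and caliper were not checked one by one.

**What went wrong:** The first move call was refused because its rows left out some keys, and nothing moved. Halfway down, the tip sat 4 to 5 mm outside the handle's centre, and I corrected it slightly inward.

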